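# Gauge the forged saddle blocks under the height bar

## Robot

A 6-joint arm with a two-finger parallel gripper is mounted at the origin on the work surface. World frame = base frame: x ahead of the robot, y to its left, z up, the work surface at z = 0. Lengths are in m, angles in rad, forces in N, time in s.
With the tool pointing down it reaches from about 0.325 to 0.9 m from the base axis. Payload 6.1 kg.
Tool frame: the origin (TCP) lies midway between the tips of the shut fingers; the grasp point (between the pads) lies 19 mm behind it; x points along the fingers, y is the direction in which the jaws open and shut, and the axes are right-handed (so a half turn about x gives the same grasp; the last joint's range is limited). The gripper opens to 85 mm and grips with 20 to 120 N. Pads are 22 mm wide; open, the fingers measure 114 mm over their backs; the gripper's body (76 mm by 85 mm) begins 54 mm behind the grasp point. The pads swing forward as they close: fully open they stand 13 mm farther back than shut.
Start: joints at [-1.292, 0.22, 1.526, -0, 1.395, -0.126], TCP at [0.246, -0.574, 0.231] pointing down, gripper open.
Joint ranges: [-2.98, 2.98], [-0.91, 2.08], [0.09, 2.57], [-1.24, 4.39], [0.2, 2.65], [-2.68, 2.68]. Speed limits (rad/s): [2.57, 2.57, 3.01, 3.14, 3.14, 3.14].

## Interface

Orientations are given as [roll, pitch, yaw] about the fixed x, y, z axes, in that order (R = Rz(yaw) Ry(pitch) Rx(roll)).
In Python, from plant import movep, move_l, set_joints, gripper_to, hold, inverse_kinematics, observe, get_image, get_calibration, Unreachable, job_done gives the robot as it stands. Calls block until the motion is done:
- movep(position, orientation): joint-space move of the TCP to a pose.
- move_l(position, feed=0.15, rotation=None, max_force=None): straight line of the TCP; rotation=None keeps the orientation; feed is the mean speed in m/s. With max_force (N) it stops when the force on the tool has changed by that much, and returns True; else False.
- set_joints(angles): joint-space move.
- gripper_to(opening, f_grip=None): finger opening in m; f_grip is the grip in N (None keeps the last); returns when the fingers have stopped.
- hold(seconds).
- inverse_kinematics(position, orientation): joint angles nearest the present ones, or None.
- observe(): the state.
- get_image(name): name is "side" or "top" or "wrist"; returns (picture, depth): 384x512x3 uint8, red, green, blue; 384x512 float32, m along the optical axis (not along the pixel's ray), 0 where there is no reading.
- get_calibration(name): a dict with "intrinsics" (3x3 intrinsics, pixels), "world_from_camera" (4x4, takes a point from camera to world coordinates). Camera axes: x right, y down, z forward; pixel columns grow to the right and rows downward; lengths in m; the calibration is good to about 2 mm. A picture is of the moment at which its call begins: read the wrist's pose just before it. get_calibration takes no time and is no camera call; for the wrist camera it gives the pose at the moment of the call.
A pose or a line that the arm cannot do raises Unreachable and nothing moves.
- job_done(): hands the job in, once; it reports no verdict.
The state is a dict: "time_s": time; "q": joint angles; "joint_velocities": joint speeds; "joint_torque": joint torques, N m; "eef_pos": TCP position; "tcp_rot": TCP orientation; "ft_force": force on the tool from outside, world axes, zero at the start; "torque": the same for the moment, N m; "opening": finger opening in m.
Only numpy, scipy, OpenCV 4.12 (cv2) and the standard library are available. Lean on these libraries where they do the work, as an engineer would, in place of code of your own. Each camera call takes 0.05 s, during which the arm holds its last target. There are 200 camera calls.

## Task

One of the two forged saddle blocks came out too tall: find out which by pushing them under the fixed height bar, without ramming the bar. The good block must go upright beneath the bar and be left standing on the bench on the other side, a clear two fingers' width (30 mm) past the bar; put the too-tall block upright in the reject tray. Let go of both and leave the hammer and tongs where they lie.

Things in the scene. Friction and masses are not known exactly. Their poses are not given: they have to be found in the camera images.
- gauge: Bright steel bridge fixed to the bench: two posts and a rigid bar along its own x. Origin on the bench midway between the posts. Opening 90 mm wide (x), 42 mm high; bar and posts 16 mm deep (y), top 58 mm up; 126 mm wide, plus 6 mm high foot plates out to 90 mm either side. Parts pass along its own y; both blocks start on its +y side (robot's left).
- bar_mid (a point): Middle of the underside of the gauge's bar, 42 mm above the bench; axes as the gauge.
- saddle_a: Loose dark steel saddle block, 0.6 kg: deck 110 mm long (own y), 36 mm wide (own x), 12 mm thick, on two feet 18 mm long at its ends; flat end faces. Height 40 mm (good, 2 mm to spare under the bar) or 44 mm (too tall, jams against the bar); looks just like the other. Origin at the centre of the underside, z up.
- saddle_b: The other saddle block, same shape, size and origin; of the two one is 40 mm and one 44 mm tall, and only trying them shows which.
- tray: Reject tray of plain sheet metal, fixed, 200 mm (own x) by 150 mm (own y), walls 4 mm thick and 30 mm high, floor 4 mm thick, open on top, on the robot's right. Origin at the centre of its underside, on the bench.
- hammer: Bystander: smith's hammer, 280 mm long, lying beyond the work. Leave alone.
- tongs: Bystander: steel tongs, 310 mm long, lying beyond the work. Leave alone.
Things that resemble listed ones, but are neither listed nor needed, are in the scene too. What is shaped like the saddle_b but blue, pink or red is not meant.

How it is judged:
By the outcome, as a careful person would: the job done as asked, in the order asked, and still so for the second after the job is handed in, with the robot touching nothing.
It also fails if it takes over 72 s, if anything falls off the work surface, if the arm or the gripper's body presses on something with over 40 N, if the wrist force passes 120 N, or if a joint passes its speed limit or range.

## Working session

There is one attempt and no reset: what is moved stays moved. The work goes in short steps, each a Python script; the robot and the scene stay as the last script left them, time stands still between calls to the robot, and variables do not carry over. Pictures are saved under pics/ and viewed, about 8 in all and at most 12, crops included, and the job is handed in when it is done.

```bash
ls; mkdir -p pics
python3 - <<'E'
from plant import *
import cv2,numpy as np
for n in("top","side"):
    p,d=get_image(n); cv2.imwrite(f"pics/{n}0.png",p[:,:,::-1]); np.save(f"pics/{n}0.npy",d)
    c=get_calibration(n); print(n,np.round(c["intrinsics"],1).tolist(),np.round(c["world_from_camera"],3).tolist())
print(observe())
E
```

```text
pics
top [[379.0, 0.0, 253.3], [0.0, 379.0, 190.2], [0.0, 0.0, 1.0]] [[0.021, -0.987, 0.157, 0.367], [-1.0, -0.024, -0.017, 0.033], [0.02, -0.156, -0.987, 1.033], [0.0, 0.0, 0.0, 1.0]]
side [[455.7, 0.0, 250.0], [0.0, 455.7, 187.8], [0.0, 0.0, 1.0]] [[-0.954, -0.216, 0.209, 0.24], [-0.3, 0.664, -0.685, 0.979], [0.009, -0.716, -0.698, 1.037], [0.0, 0.0, 0.0, 1.0]]
{'time_s': 0.1, 'q': array([-1.29207036e+00,  2.21162159e-01,  1.52750872e+00, -2.03882123e-05,
        1.39467898e+00, -1.26119979e-01]), 'joint_velocities': array([-0.00055808, -0.00071986, -0.00287382, -0.00204325,  0.00016509,
       -0.00032267]), 'joint_torque': array([ 1.48043880e-03, -4.98242140e+01, -3.90547693e+01, -6.34103321e-05,
        5.61869485e-03, -3.84116504e-05]), 'eef_pos': array([ 0.24600108, -0.57395857,  0.23029303]), 'tcp_rot': array([-1.68549723,  1.56903901,  1.86094496]), 'ft_force': array([ 0.83918399,  0.22472193, -0.09949327]), 'torque': array([ 0.05934093, -0.00427268,  0.05990512]), 'opening': 0.08561166378801142}
```

View pics/top0.png

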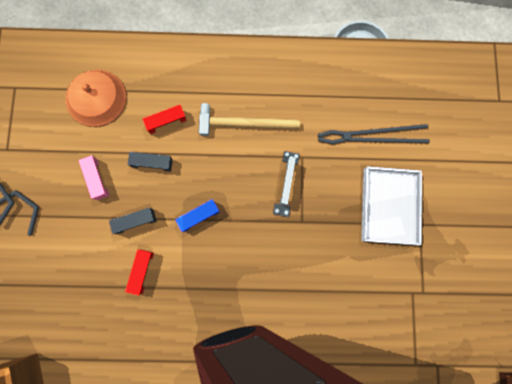

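View pics/side0.png

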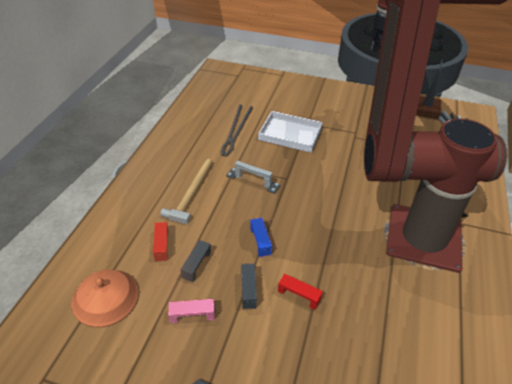

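```bash
cat > h.py <<'E'
import numpy as np,cv2
from plant import *
def cloud(n,d,c=None):
    c=c or get_calibration(n);K=c["intrinsics"];T=np.array(c["world_from_camera"])
    v,u=np.mgrid[:d.shape[0],:d.shape[1]]
    P=np.stack([(u-K[0][2])/K[0][0]*d,(v-K[1][2])/K[1][1]*d,d],-1)
    return P@T[:3,:3].T+T[:3,3]
def rect(P,m):
    r=cv2.minAreaRect((P[m][:,:2]*1000).astype(np.float32));b=cv2.boxPoints(r)
    e=[b[1]-b[0],b[2]-b[1]];L=max(e,key=np.linalg.norm)
    a=np.arctan2(L[1],L[0]);a=(a+np.pi/2)%np.pi-np.pi/2
    return np.array(r[0])/1000,sorted(np.round(r[1],1)),a   # centre m, sizes mm, long-axis angle
E
python3 - <<'E'
from h import *
for n in("top","side"):
    p=cv2.imread(f"pics/{n}0.png");d=np.load(f"pics/{n}0.npy");P=cloud(n,d)
    hsv=cv2.cvtColor(p,cv2.COLOR_BGR2HSV)
    print(n,"bench z",np.median(P[...,2][(d>0)]))
    ok=(d>0)&(P[...,0]>.3)&(P[...,0]<.8)&(abs(P[...,1])<.6)
    hi=ok&(P[...,2]>.012)&(P[...,2]<.075)
    for name,m in (("dark",hi&(hsv[...,2]<95)&(hsv[...,1]<90)&(P[...,2]>.03)),("grey",hi&(hsv[...,2]>95)&(hsv[...,1]<60))):
        k,l,s,c=cv2.connectedComponentsWithStats(m.astype(np.uint8),connectivity=8)
        for i in range(1,k):
            if s[i,4]>60:
                z=P[l==i][:,2];r=rect(P,l==i);print(name,s[i].tolist(),"c",r[0].round(4),r[1],"ang",round(r[2],3),"z",np.percentile(z,[5,50,95]).round(4))
E
```

```text
top bench z 0.0007478389818502684
dark [114, 208, 41, 26, 76] c [0.4255 0.3207] [np.float64(32.5), np.float64(108.7)] ang -0.926 z [0.032  0.043  0.0473]
grey [199, 104, 11, 31, 289] c [0.7247 0.1561] [np.float64(26.2), np.float64(87.8)] ang -0.03 z [0.0192 0.0257 0.0294]
grey [128, 152, 42, 17, 495] c [0.5996 0.299 ] [np.float64(35.2), np.float64(109.1)] ang 1.486 z [0.0374 0.0405 0.0436]
grey [280, 157, 16, 48, 323] c [ 0.551  -0.0744] [np.float64(16.3), np.float64(126.0)] ang -0.166 z [0.0443 0.0586 0.0616]
grey [363, 167, 59, 78, 843] c [ 0.4948 -0.3606] [np.float64(152.3), np.float64(200.3)] ang -0.053 z [0.0137 0.0277 0.0329]
grey [109, 208, 44, 26, 537] c [0.4383 0.3332] [np.float64(35.0), np.float64(108.3)] ang -1.214 z [0.0415 0.0444 0.0473]
side bench z -0.0006187718365548989
dark [181, 240, 30, 36, 450] c [0.5983 0.3005] [np.float64(37.6), np.float64(110.4)] ang 1.52 z [0.0332 0.0397 0.0435]
dark [242, 264, 15, 39, 521] c [0.4367 0.3344] [np.float64(35.8), np.float64(109.0)] ang -1.245 z [0.039  0.0438 0.047 ]
grey [259, 111, 64, 39, 566] c [ 0.4944 -0.3609] [np.float64(164.4), np.float64(201.4)] ang -0.056 z [0.0132 0.0229 0.0318]
grey [235, 161, 37, 25, 328] c [ 0.5576 -0.0749] [np.float64(27.4), np.float64(139.6)] ang -0.187 z [0.0185 0.0536 0.0607]
grey [161, 208, 29, 14, 238] c [0.7259 0.1577] [np.float64(29.3), np.float64(90.4)] ang -0.023 z [0.0135 0.0242 0.0283]
```

```bash
cat >> h.py <<'E'
G=np.array([.551,-.0744]);GA=-.166;GY=np.pi/2+GA
def g2w(x,y): return G+np.array([np.cos(GA)*x-np.sin(GA)*y,np.sin(GA)*x+np.cos(GA)*y])
def w2g(p):
    d=np.array(p[:2])-G;return np.array([np.cos(GA)*d[0]+np.sin(GA)*d[1],-np.sin(GA)*d[0]+np.cos(GA)*d[1]])
def ori(a): return [0,np.pi/2,a]
def rep(s=""):
    o=observe();print(s,"t",round(o["time_s"],2),"tcp",o["eef_pos"].round(4),"g",w2g(o["eef_pos"]).round(4),"op",round(o["opening"],4),"F",o["ft_force"].round(1))
E
python3 - <<'E'
from h import *
for a in(1.50,1.50-np.pi,1.405,1.405-np.pi,1.91,1.91-np.pi):
  print(a,[None if q is None else q.round(2) for q in(inverse_kinematics([.599,.2998,.15],ori(a)),inverse_kinematics([*g2w(0,.09),.15],ori(a)))])
a=1.50-np.pi
movep([.599,.2998,.12],ori(a)); gripper_to(.065); rep("above")
p,d=get_image("wrist");cv2.imwrite("pics/w1.png",p[:,:,::-1])
E
```

```text
1.5 [None, None]
-1.6415926535897931 [array([ 0.35,  0.39,  1.47, -0.  ,  1.28,  0.42]), array([-0.11,  0.15,  1.76, -0.  ,  1.23, -0.04])]
1.405 [array([ 0.35,  0.39,  1.47,  0.  ,  1.28, -2.63]), None]
-1.736592653589793 [array([ 0.35,  0.39,  1.47, -0.  ,  1.28,  0.51]), array([-0.11,  0.15,  1.76, -0.  ,  1.23,  0.05])]
1.91 [None, None]
-1.2315926535897932 [array([ 0.35,  0.39,  1.47, -0.  ,  1.28,  0.01]), array([-0.11,  0.15,  1.76, -0.  ,  1.23, -0.45])]
above t 3.76 tcp [0.5991 0.2996 0.12  ] g [-0.0144  0.3768] op 0.065 F [ 0.3 -0.2  0. ]
```

View pics/w1.png

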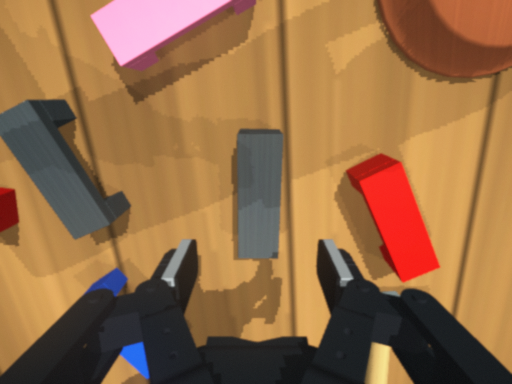

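Run:
```python
from h import *
a=1.50-np.pi; A=GY-np.pi
move_l([.599,.2998,.012],feed=.12); rep("down")
gripper_to(.02,60); rep("grip")
move_l([.599,.2998,.11],feed=.15); rep("lift")
movep([*g2w(0,.095),.08],ori(A)); rep("at gauge")
s=move_l([*g2w(0,.095),.009],feed=.06,max_force=6); rep(f"set {s}")
gripper_to(.06);rep("open")
p,d=get_image("wrist");cv2.imwrite("pics/w2.png",p[:,:,::-1]);
for n in("top","side"):
    p,d=get_image(n);P=cloud(n,d);cv2.imwrite(f"pics/{n}2.png",p[:,:,::-1]);g=np.stack([*w2g_ for w2g_ in []]) if 0 else None
```

```text
File "<stdin>", line 11
    p,d=get_image(n);P=cloud(n,d);cv2.imwrite(f"pics/{n}2.png",p[:,:,::-1]);g=np.stack([*w2g_ for w2g_ in []]) if 0 else None
                                                                                        ^^^^^
SyntaxError: iterable unpacking cannot be used in comprehension
```

Syntax slip; nothing moved. Rerun cleaned up.

Run:
```python
from h import *
A=GY-np.pi
move_l([.599,.2998,.012],feed=.12); rep("down")
gripper_to(.02,60); rep("grip")
move_l([.599,.2998,.11],feed=.15); rep("lift")
movep([*g2w(0,.095),.08],ori(A)); rep("at gauge")
s=move_l([*g2w(0,.095),.009],feed=.06,max_force=6); rep(f"set {s}")
gripper_to(.06);rep("open")
p,d=get_image("wrist");cv2.imwrite("pics/w2.png",p[:,:,::-1])
```

```text
down t 4.86 tcp [0.5999 0.3001 0.0131] g [-0.0137  0.3775] op 0.0648 F [ 0.7  0.1 -0.5]
grip t 5.23 tcp [0.6002 0.3001 0.0135] g [-0.0134  0.3775] op 0.035 F [1.7 0.2 6.1]
lift t 6.03 tcp [0.5976 0.2993 0.1081] g [-0.0158  0.3763] op 0.035 F [ 0.2  0.5 -6.8]
at gauge t 7.13 tcp [0.5672 0.0202 0.0802] g [0.0003 0.096 ] op 0.0351 F [ 0.4  1.1 -5. ]
set True t 8.15 tcp [0.5661 0.0193 0.0135] g [-0.0006  0.0949] op 0.0349 F [-1.2 -0.5  6.1]
open t 8.52 tcp [0.5637 0.0196 0.0112] g [-0.003   0.0948] op 0.0601 F [ 0.5  0.1 -0.2]
```

View pics/w2.png

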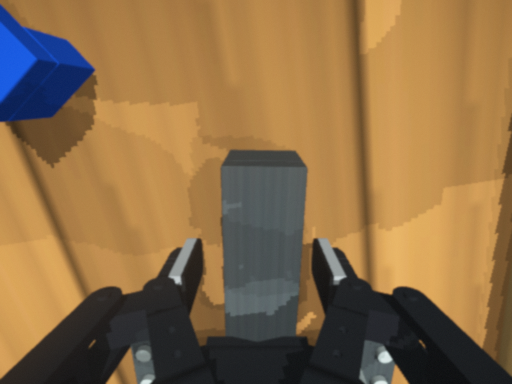

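Run:
```python
from h import *
move_l([*g2w(0,.095),.012],feed=.05)
gripper_to(.02,25); rep("grip")
s=move_l([*g2w(0,.032),.012],feed=.03,max_force=9); rep(f"push {s}")
for n in("side",):
    p,d=get_image(n);cv2.imwrite("pics/s3.png",cv2.resize(p[100:260,180:400,::-1],None,fx=3,fy=3))
```

```text
grip t 9.15 tcp [0.5664 0.0193 0.012 ] g [-0.0003  0.095 ] op 0.0353 F [-1.9 -0.1  2.4]
push False t 11.4 tcp [ 0.5563 -0.0428  0.012 ] g [0.    0.032] op 0.0357 F [0.  2.9 1.2]
```

View pics/s3.png

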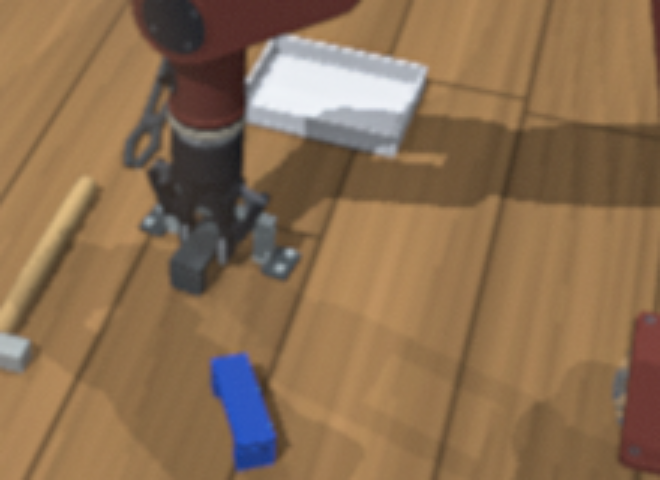

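Run:
```python
from h import *
gripper_to(.06)
move_l([*g2w(0,.032),.075],feed=.15); move_l([*g2w(0,.073),.075],feed=.15); move_l([*g2w(0,.073),.012],feed=.12)
gripper_to(.02,25); rep("rear grip")
s=move_l([*g2w(0,.031),.012],feed=.03,max_force=10); rep(f"push {s}")
gripper_to(.06); move_l([*g2w(0,.031),.13],feed=.2); move_l([*g2w(0,-.12),.13],feed=.2); rep("far side")
p,d=get_image("wrist");cv2.imwrite("pics/w4.png",p[:,:,::-1])
p,d=get_image("side");cv2.imwrite("pics/s4.png",cv2.resize(p[100:260,180:400,::-1],None,fx=3,fy=3))
P=cloud("side",d);hsv=cv2.cvtColor(p,cv2.COLOR_RGB2HSV);g=np.apply_along_axis(w2g,-1,P)
m=(d>0)&(P[...,2]>.028)&(P[...,2]<.05)&(abs(g[...,0])<.03)&(abs(g[...,1])<.15)&(hsv[...,2]<95)
print(m.sum(),g[m].min(0),g[m].max(0))
```

```text
rear grip t 13.82 tcp [ 0.564  -0.0026  0.0133] g [0.0009 0.073 ] op 0.036 F [-2.1 -0.5  6.6]
push False t 15.37 tcp [ 0.5576 -0.0427  0.0133] g [0.0013 0.0324] op 0.0354 F [1.9 6.4 4.4]
far side t 17.38 tcp [ 0.5309 -0.1919  0.1293] g [-0.0004 -0.1192] op 0.0603 F [ 0.2 -0.  -0.1]
190 [-0.02065527 -0.06105229] [0.01775671 0.04777696]
```

View pics/s4.png

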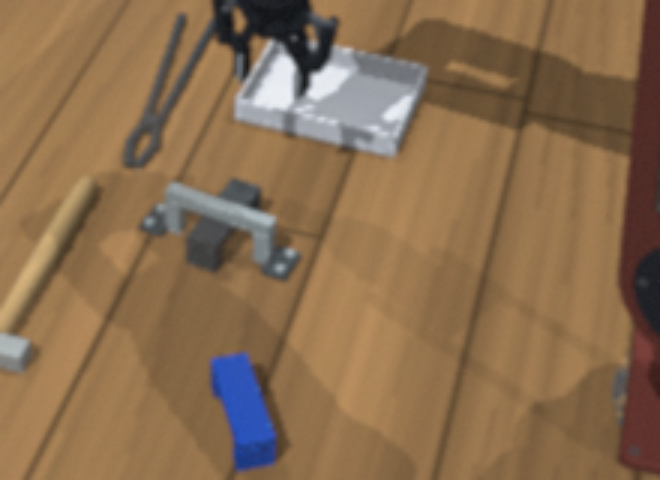

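Run:
```python
from h import *
move_l([*g2w(0,-.048),.12],feed=.15); move_l([*g2w(0,-.048),.012],feed=.12,max_force=10)
gripper_to(.02,25); rep("grip")
s=move_l([*g2w(0,-.148),.0125],feed=.04,max_force=12); rep(f"pull {s}")
gripper_to(.06); rep(); move_l([*g2w(0,-.148),.15],feed=.2)
movep([.4375,.334,.12],ori(1.91-np.pi)); rep("above B")
p,d=get_image("top");P=cloud("top",d);hsv=cv2.cvtColor(p,cv2.COLOR_RGB2HSV);g=np.apply_along_axis(w2g,-1,P)
m=(d>0)&(P[...,2]>.03)&(P[...,2]<.05)&(abs(g[...,0])<.04)&(g[...,1]<-.03)&(g[...,1]>-.2)
r=rect(P,m);print(m.sum(),g[m].min(0),g[m].max(0),w2g(r[0]),r[1:],np.median(P[m][:,2]))
p,d=get_image("wrist");cv2.imwrite("pics/w5.png",p[:,:,::-1])
```

```text
grip t 19.49 tcp [ 0.5438 -0.122   0.0131] g [ 0.0008 -0.0482] op 0.0355 F [-1.7  0.1  6.2]
pull False t 22.14 tcp [ 0.5273 -0.2191  0.0131] g [ 0.0006 -0.1466] op 0.0357 F [1.4 6.3 4.5]
 t 22.5 tcp [ 0.5264 -0.2205  0.0124] g [-1.000e-04 -1.482e-01] op 0.0601 F [ 0.4  0.1 -0.9]
above B t 25.37 tcp [0.4382 0.3333 0.1201] g [-0.1786  0.3835] op 0.0598 F [-0.5  0.2 -0.5]
578 [-0.01901673 -0.16453109] [ 0.0182902  -0.05367762] [-0.00052362 -0.10906925] ([np.float64(37.3), np.float64(110.9)], np.float32(1.4095536)) 0.04057056889343508
```

View pics/w5.png

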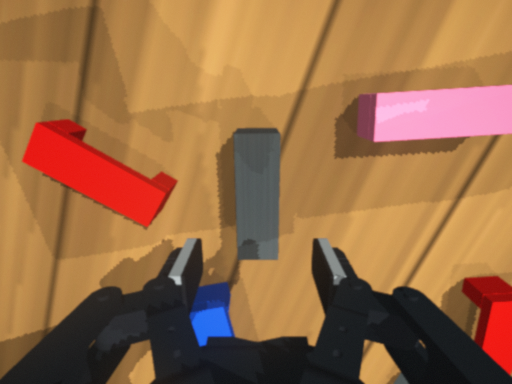

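Run:
```python
from h import *
A=GY-np.pi
move_l([.4378,.334,.014],feed=.12)
gripper_to(.02,60); rep("grip")
move_l([.4378,.334,.13],feed=.15); rep("lift")
movep([*g2w(0,.098),.08],ori(A)); rep("at gauge")
s=move_l([*g2w(0,.098),.010],feed=.06,max_force=6); rep(f"set {s}")
gripper_to(.06); move_l([*g2w(0,.098),.014],feed=.05)
gripper_to(.02,25); rep("regrip")
s=move_l([*g2w(0,.071),.014],feed=.03,max_force=9); rep(f"near {s}")
if not s: s=move_l([*g2w(0,.050),.014],feed=.012,max_force=7); rep(f"contact {s}")
o=observe()["eef_pos"]
p,d=get_image("side");cv2.imwrite("pics/s6.png",cv2.resize(p[100:260,180:400,::-1],None,fx=3,fy=3))
```

```text
grip t 26.84 tcp [0.4383 0.3343 0.0152] g [-0.1787  0.3845] op 0.0349 F [-3.1 -0.5  6. ]
lift t 27.77 tcp [0.4368 0.3334 0.1284] g [-0.18    0.3833] op 0.0351 F [-0.5 -0.5 -8.2]
at gauge t 29.05 tcp [0.567  0.0234 0.0799] g [-0.0004  0.0991] op 0.0351 F [ 0.4 -0.  -7. ]
set True t 30.03 tcp [0.5664 0.0223 0.0152] g [-0.0007  0.0979] op 0.0348 F [-1.4  0.7  5.9]
regrip t 30.98 tcp [0.5668 0.0223 0.014 ] g [-0.0004  0.098 ] op 0.0357 F [-2.5 -0.2  2.5]
near False t 32.03 tcp [ 0.5627 -0.0048  0.014 ] g [0.0001 0.0705] op 0.0353 F [ 0.  -0.3 -0.1]
contact True t 32.84 tcp [ 0.5616 -0.0107  0.0139] g [-0.0001  0.0646] op 0.0353 F [-0.4  0.2  4.3]
```

View pics/s6.png

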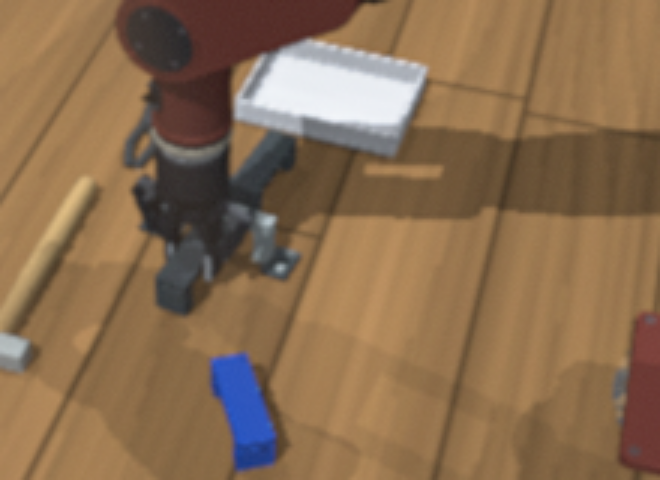

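Run:
```python
from h import *
move_l([*g2w(0,.10),.014],feed=.06); gripper_to(.02,60); rep("back")
move_l([*g2w(0,.10),.17],feed=.2)
T=[.4946,-.3607]
c=[(abs(q[5]),y) for y in(-.053,-.053+np.pi,-.053-np.pi) if (q:=inverse_kinematics([*T,.17],ori(y))) is not None]
print(c); y=min(c)[1]
movep([*T,.17],ori(y)); rep("over tray"); move_l([*T,.06],feed=.15)
s=move_l([*T,.012],feed=.05,max_force=6); rep(f"set {s}")
gripper_to(.06); rep("open"); move_l([*T,.17],feed=.2)
movep([.40,.1,.25],ori(GY-np.pi)); rep("clear")
for n in("top","side"):
    p,d=get_image(n);P=cloud(n,d);g=np.apply_along_axis(w2g,-1,P);cv2.imwrite(f"pics/{n}7.png",p[:,:,::-1])
    dark=p.max(-1)<135
    for nm,m in(("A",(abs(g[...,0])<.04)&(g[...,1]<-.03)&(g[...,1]>-.19)&(P[...,2]>.03)&(P[...,2]<.055)),("B",(np.hypot(P[...,0]-T[0],P[...,1]-T[1])<.068)&(P[...,2]>.034)&(P[...,2]<.07))):
        m&=d>0
        if m.sum()>20:
            r=rect(P,m);print(n,nm,m.sum(),r[0].round(4),r[1],"g",w2g(r[0]).round(4),g[m].max(0).round(4),"z",np.percentile(P[m][:,2],[5,50,95]).round(4))
```

```text
back t 33.83 tcp [0.5676 0.0241 0.0141] g [0.     0.0999] op 0.0349 F [ 0.2 -3.1  3. ]
[(np.float64(2.276656048833114), -0.053), (np.float64(0.8649366047566796), 3.088592653589793), (np.float64(0.8649366047566796), -3.194592653589793)]
over tray t 36.23 tcp [ 0.4951 -0.3595  0.1696] g [-0.0081 -0.2905] op 0.0349 F [ 0.1  1.  -6.9]
set True t 37.88 tcp [ 0.494  -0.3602  0.018 ] g [-0.009  -0.2912] op 0.035 F [-0.6  1.   5.4]
open t 38.25 tcp [ 0.4924 -0.3586  0.0158] g [-0.0109 -0.29  ] op 0.06 F [ 0.  -1.5  0.5]
clear t 40.91 tcp [0.4004 0.0994 0.2499] g [-0.1772  0.1466] op 0.0601 F [-0.2 -0.2 -0.8]
top A 581 [ 0.5326 -0.1817] [np.float64(36.8), np.float64(109.7)] g [-0.0004 -0.1089] [ 0.0181 -0.054 ] z [0.0367 0.0405 0.0437]
top B 628 [ 0.4923 -0.3593] [np.float64(36.7), np.float64(110.5)] g [-0.0108 -0.2907] [ 0.0449 -0.2678] z [0.0405 0.0486 0.0518]
side A 207 [ 0.5352 -0.1676] [np.float64(37.7), np.float64(90.4)] g [-0.0002 -0.0945] [ 0.0185 -0.0495] z [0.0338 0.0396 0.0434]
```

View pics/top7.png

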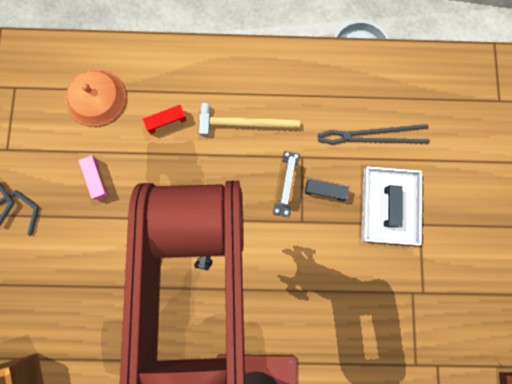

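```bash
python3 -c "
from h import *
hold(.3); rep(); job_done()"
```

```text
t 41.31 tcp [0.4001 0.0998 0.2499] g [-0.1776  0.1469] op 0.06 F [-0.4 -0.5  1.4]
the job is handed in; nothing more can be done
```

Both blocks are sorted and I've handed the job in at 41.3 s of the 72 s allowed.

- **Good block:** This is the one that lay farther from the robot, which I treated as saddle_a. It slid under the bar against a few newtons of friction. I then pulled it clear from the far side. It stands upright with its near end 46 mm past the bar face by the top camera. Its top is at 40.5 mm.
- **Too-tall block:** This is the nearer one, treated as saddle_b. I pushed it at about 12 mm/s and it stopped when it reached the bar, at the 7 N force limit I had set. It is upright in the middle of the tray. Its top is at 48.6 mm, which is 44 mm plus the 4 mm floor.

Both blocks are released and the arm is clear of everything. In the last top picture the hammer and tongs are where they lay.

**Checks that fell short:**
- The final side view measured only about 90 mm of the good block's 110 mm length, so I relied on the top view for its position. The side view still puts its near end about 41 mm past the bar.
- The side view gave no reading of the block in the tray.

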